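# Take the push-fit stop end off the water filter's outlet tube

## Robot

A 6-joint arm with a two-finger parallel gripper is mounted at the origin on the work surface. World frame = base frame: x ahead of the robot, y to its left, z up, the work surface at z = 0. Lengths are in mm, angles in degrees, forces in N, time in s.
With the tool pointing down it reaches from about 325 to 775 mm from the base axis. Payload 5.5 kg.
Tool frame: the origin (TCP) lies between the finger pads; the fingertips stand 8 mm ahead of it and the grasp point (between the pads) lies 11 mm behind it; y points along the fingers, z is the direction in which the jaws open and shut, and the axes are right-handed (so a half turn about y gives the same grasp; the last joint's range is limited). The gripper opens to 85 mm and grips with 20 to 120 N. Pads are 22 mm wide; open, the fingers measure 114 mm over their backs; the gripper's body (76 mm by 85 mm) begins 54 mm behind the grasp point. The pads swing forward as they close: fully open they stand 13 mm farther back than shut.
Start: joints at [72.897, 5.22, 70.514, -0, 104.267, -3.249], TCP at [143.674, 582.558, 239.275] pointing down, gripper open.
Joint ranges: [-164.24, 164.24], [-49.07, 125.15], [9.68, 141.18], [-86.29, 266.29], [3.28, 154.24], [-151.56, 151.56]. Speed limits (degrees/s): [147.25, 147.25, 172.46, 180, 180, 180].

## Interface

Orientations are given as a 3x3 rotation matrix whose columns are the frame's x, y, z axes.
In Python, from cell import ctrl, vision gives the robot as it stands. The module is installed in compiled form; this text tells all that it offers.
- The arm moves only by the shell command python3 -m creep 'ROWS'. ROWS is JSON, a list of rows, each a list of 3 entries, a list of its own where there are three numbers: the closure, from 0 (fully open) to 1 (shut), then the shift along the tool's x, y, z in mm, then the turn, a rotation vector about the tool's x, y, z in rad. In form: [[jaw, [dx, dy, dz], [ax, ay, az]], ...]. A call has 1 to 8 rows; each row is the pose to reach, as a shift and turn from the pose commanded when the call began, along the tool's axes at that moment; what a row does not reach only later rows make up. A row lasts 1/12 s, in which the tool goes at most 41.7 mm and 7.16 degrees, less where a joint would pass 70% of its speed; a pose out of reach is approached as far as the arm can. A call with a gripper value outside its range is refused whole. The fingers move at their own pace and stop on an object; the grip force is fixed at half the most. Time passes only in rows, so rows that repeat a pose let the fingers close. It gives the time, the measured TCP pose, the force and the opening at its end, in the units of the state.
- ctrl.read_state(): the state, without advancing time (a new reading comes with each control period).
- vision.snapshot(name): name is "side" or "top"; returns a dict with "color" (384x512x3 uint8, red, green, blue), "range_z" (384x512 float32, mm along the optical axis (not along the pixel's ray), 0 where there is no reading), "fx", "fy", "cx", "cy" (pixels), "dist_coeffs" ([k1, k2, p1, p2, k3] as OpenCV has them; the pictures are not rectified), "xyz" and "attitude" of the camera in the world. Camera axes: x right, y down, z forward; pixel columns grow to the right and rows downward; lengths in mm; the calibration is good to about 2 mm. A picture is of the moment at which its call begins.
- ctrl.finish_job(): hands the job in, once; it reports no verdict.
Trained networks look in the newest picture that a camera, given by its name, has taken for a name from the list of things; names that differ only in an ending like _2 or _b are one class to them, and where a whole thing is asked for, a point or a joint stands for the part that bears it (a point fixed in the world has none). Each returns a list of dicts, best first, with "confidence" (0 to 1); they miss things now and then, are a little off and sometimes report something else, mostly with a low value. They report only what shows in the picture. A call takes as long as a camera call. They do not tell look-alikes from the thing itself.
- vision.cut_out(camera, thing): "mask" (384x512 bool, what is visible of it) and "box" ([left, top, width, height] in pixels, round what is visible of it).
The state is a dict: "time": time; "joints": joint angles; "qd": joint speeds; "joint_efforts": joint torques, N m; "ee_pos": TCP position; "tcp_rot": TCP orientation; "contact_force": force on the tool from outside, world axes, zero at the start; "moment": the same for the moment, N m; "opening": opening from 0.0 (shut) to 1.0 (fully open).
Only numpy, scipy, OpenCV 4.12 (cv2) and the standard library are available. Lean on these libraries where they do the work, as an engineer would, in place of code of your own. Each camera call takes 0.05 s, during which the arm holds its last target.

## Task

The water filter's outlet tube is closed with a push-fit stop end. Take it off as a fitter would: press it home on the tube until it stops, so that its teeth let go, squeeze its release ring fully in and, keeping the ring in, draw the stop end straight off, all with a light hand so that the tube is not shoved, tugged or bent out of its place. Then lay the stop end on its side in the metal parts tray, let go of it, and leave everything else where it is.

Things in the scene. Friction and masses are not known exactly. Their poses are not given: they have to be found in the camera images.
- stop_end: The stop end: white eight-sided plastic cap, 30 mm across flats, 43 mm long, about 0.1 kg, on the end of the level 12 mm tube. Origin: centre of its open mouth, on its axis; y runs from mouth to closed end, z up. Teeth inside hook the tube: as it stands the ring jams after 0.8 mm and a pull, after up to 8 mm of play, only tugs the tube. Only when it is pressed home on the tube (-y) do the teeth unhook so that the ring can go in.
- stop_end_back (a point): Centre of the stop end's flat closed end, 43 mm along y from its mouth; 53 mm from the ring's outer face, 48 mm with the ring fully in. Home is 2 to 10 mm further onto the tube; how far differs and cannot be seen: it slides there with 3 to 5 N to a hard stop; backed off 0.4 mm or more from there, the ring jams again. With the ring kept in, it comes off with 3 to 5 N, clear after a 43 mm pull from home.
- ring: Dark plastic release ring before the stop end's mouth: flange 28 mm across, 5 mm thick, its outer face 10 mm before the mouth, standing 8 mm proud of the tube all round: a fingertip can bear there. Frame as stop_end's (origin at the mouth's centre when out). It moves 5 mm along +y till it meets the mouth, against a spring: 5 N at first, 12 N fully in, once the teeth are unhooked. Cracks above 60 N.
- tube_neck (a point): A fixed point on the tube's axis, some 30 to 38 mm before the stop end's mouth at the start. The steel tube is 12 mm thick, level, its axis 50 mm above the worktop, along the panel's y axis. It gives springily, near the stop end about 12 N per mm lengthwise and 10 to 20 N per mm up, down or sideways; moved more than 1.5 mm from its place (about 18 N), its joint at the filter is spoilt.
- panel: White panel with the filter, 190 x 340 x 16 mm, fixed on the worktop. Origin: centre of its underside. On it a white cartridge lies along y (54 mm thick, axis at x = 45 mm, top at 76 mm); the tube (axis at x = -45, z = 50 mm) runs along +y through a saddle clip at y = -62 mm to the stop end, its mouth near y = 54 mm and its closed end pointing to +y. Nothing stands on that line beyond it.
- tray: Flat metal parts tray, fixed: 150 mm (x) by 190 mm (y) outside, rim 25 mm high, walls and floor 4 mm thick, empty. Origin: centre of its underside. It stands to the left or to the right of the panel.
- glass: Drinking glass, 68 mm across, 95 mm tall, on the other side of the panel from the tray. Origin: centre of its underside. Leave it.
- elbow: Loose white plastic elbow fitting on the worktop, 37 x 37 mm, 22 mm high. Origin: on the worktop, under its corner. Leave it.
- spanner: Loose steel spanner, 170 mm long, 8 mm high, beyond the panel. Origin: on the worktop near its middle. Leave it.
There are look-alikes about, which are no part of the job. What is shaped like the stop_end but blue, brown or orange is not meant.

How it is judged (in metres and radians):
On the way, in this order (a step that is already met when the one before it is completed fails the run):
1. the release ring is fully in while the stop end is still on the tube (y of ring in the frame of stop_end above 0.004 m and y of tube_neck in the frame of stop_end above -0.04 m), for 0.1 s.
2. the stop end is drawn clear of the tube and held in the fingers (y of tube_neck in the frame of stop_end below -0.069 m and contact force between the fingers and stop_end above 1 N), for 0.1 s.
At the end, for the whole second after the job is handed in: The stop end lies on its side on the tray's floor, inside the rim (its axis within 0.27 rad of level, its mouth centre 12 to 26 mm above the tray's underside and inside the walls), let go and at rest (x of stop_end in the frame of tray between -0.068 and 0.068 m and y of stop_end in the frame of tray between -0.088 and 0.088 m and z of stop_end in the frame of tray between 0.012 and 0.026 m and angle between stop_end's own y axis and vertical between 1.3 and 1.84 rad and linear speed of stop_end below 0.02 m/s and contact force between the fingers and stop_end below 0.1 N); the robot touches nothing.
It fails at once if the tube is pushed, pulled or bent more than 1.5 mm from where it was (distance of tube_neck from where it was at the start of the episode above 0.0015 m).
It fails at once if the ring is squeezed with more than 60 N (contact force between the fingers and ring above 60 N).
It fails at once if the stop end is dropped from more than about 25 mm (linear speed of stop_end above 0.7 m/s and contact force between the fingers and stop_end below 0.05 N).
It fails at once if the glass, the elbow or the spanner is moved more than 20 mm (distance of any of glass, elbow, spanner from where it was at the start of the episode above 0.02 m).
It also fails if it takes over 58 s, if anything falls off the work surface, if the arm or the gripper's body presses on something with over 40 N, if the wrist force passes 120 N, or if a joint passes its speed limit or range.

## Working session

There is one attempt and no reset: what is moved stays moved. The work goes in short steps, Python scripts to look and compute and a shell command to move; the robot and the scene stay as the last step left them, time stands still between calls to the robot, and variables do not carry over. Pictures are saved under pics/ and viewed, and the job is handed in when it is done.

```bash
mkdir -p pics; ls; python3 - <<'E'
from cell import ctrl, vision
import cv2, numpy as np, pickle
s=ctrl.read_state()
for k,v in s.items(): print(k,np.round(v,3).tolist())
for n in ("side","top"):
    p=vision.snapshot(n)
    print(n,{k:np.round(v,4).tolist() for k,v in p.items() if k not in("color","range_z")})
    cv2.imwrite(f"pics/{n}0.png",cv2.cvtColor(p["color"],cv2.COLOR_RGB2BGR))
    res={}
    for t in ("stop_end","ring","panel","tray","glass","elbow","spanner"):
        res[t]=vision.cut_out(n,t)
        print(n,t,[(round(float(d["confidence"]),2),list(d["box"])) for d in res[t]])
    pickle.dump((p,res),open(f"{n}0.pkl","wb"))
E
```

```text
pics
time 0.0
joints [72.896, 5.263, 70.583, 0.001, 104.265, -3.246]
qd [-0.052, 0.0, 0.005, 0.056, -0.055, -0.007]
joint_efforts [-0.001, -45.872, -41.803, -0.0, 0.011, -0.0]
ee_pos [143.6, 582.295, 238.139]
tcp_rot [[0.971, -0.001, 0.24], [-0.24, -0.002, 0.971], [-0.0, -1.0, -0.002]]
contact_force [-0.003, 0.801, 1.035]
moment [-0.004, -0.032, -0.015]
opening 0.998
side {'fx': 466.7706, 'fy': 466.7706, 'cx': 252.8196, 'cy': 194.4966, 'dist_coeffs': [0.0456, 0.0, 0.0, 0.0, 0.0], 'xyz': [437.2863, 806.8863, 705.373], 'attitude': [[-0.9845, -0.1053, 0.1402], [-0.1753, 0.6059, -0.7759], [-0.0033, -0.7885, -0.615]]}
side stop_end [(0.91, [247.6, 222.2, 25.9, 25.3]), (0.8, [321.4, 297.0, 26.7, 29.6]), (0.75, [321.0, 267.0, 29.7, 15.5]), (0.72, [210.6, 302.3, 31.5, 14.6]), (0.68, [318.9, 220.2, 22.8, 17.5])]
side ring [(0.62, [346.3, 267.9, 4.5, 11.5])]
side panel [(0.72, [181.6, 169.1, 125.2, 127.0])]
side tray [(0.84, [291.0, 119.2, 61.3, 43.8]), (0.36, [261.4, 185.0, 24.7, 42.3])]
side glass [(0.66, [262.3, 295.5, 41.6, 64.4])]
side elbow [(0.72, [163.6, 304.9, 23.5, 20.6])]
side spanner [(0.73, [152.2, 193.1, 41.3, 44.0]), (0.53, [291.6, 119.0, 58.7, 43.4])]
top {'fx': 435.1105, 'fy': 435.1105, 'cx': 258.5038, 'cy': 191.7496, 'dist_coeffs': [-0.1467, 0.0, 0.0, 0.0, 0.0], 'xyz': [465.3638, -13.1951, 1143.9982], 'attitude': [[-0.0272, -0.9927, 0.1175], [-0.9996, 0.0278, 0.0034], [-0.0066, -0.1174, -0.9931]]}
top stop_end [(0.81, [240.4, 258.7, 21.8, 17.6]), (0.77, [199.2, 205.0, 19.4, 10.6]), (0.68, [140.9, 190.1, 13.6, 18.2]), (0.64, [186.8, 264.6, 16.1, 23.5]), (0.63, [150.8, 267.8, 24.7, 16.4])]
top ring [(0.45, [164.7, 276.9, 7.2, 11.0])]
top panel [(0.79, [172.0, 158.3, 136.9, 81.5])]
top tray [(0.69, [353.1, 218.7, 75.6, 60.4])]
top glass [(0.84, [103.7, 229.8, 40.6, 29.2])]
top elbow []
top spanner [(0.85, [214.4, 122.4, 62.7, 22.2])]
```

```bash
python3 - <<'E'
import cv2
for n in("side","top"):
    i=cv2.imread(f"pics/{n}0.png"); cv2.imwrite(f"pics/{n}0b.png",cv2.resize(i,(800,600),interpolation=cv2.INTER_CUBIC))
E
```

```text
(no output)
```

View pics/side0b.png

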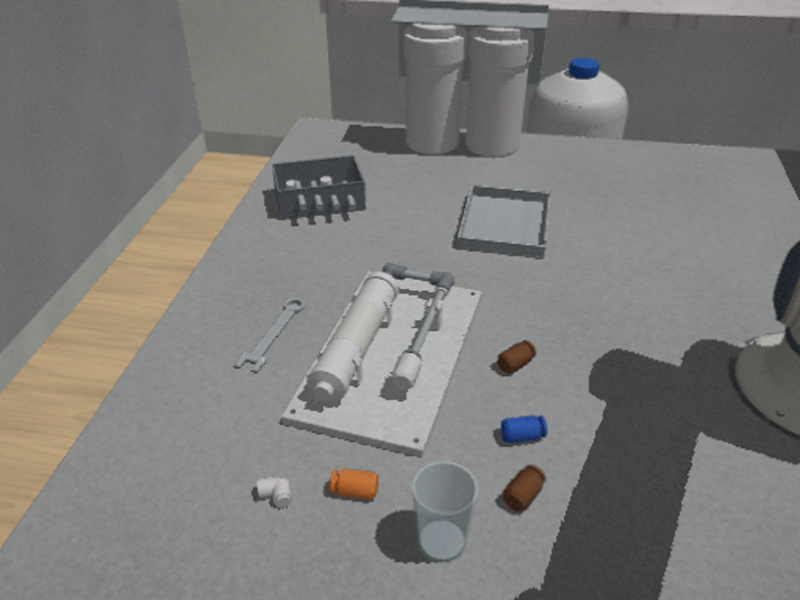

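View pics/top0b.png

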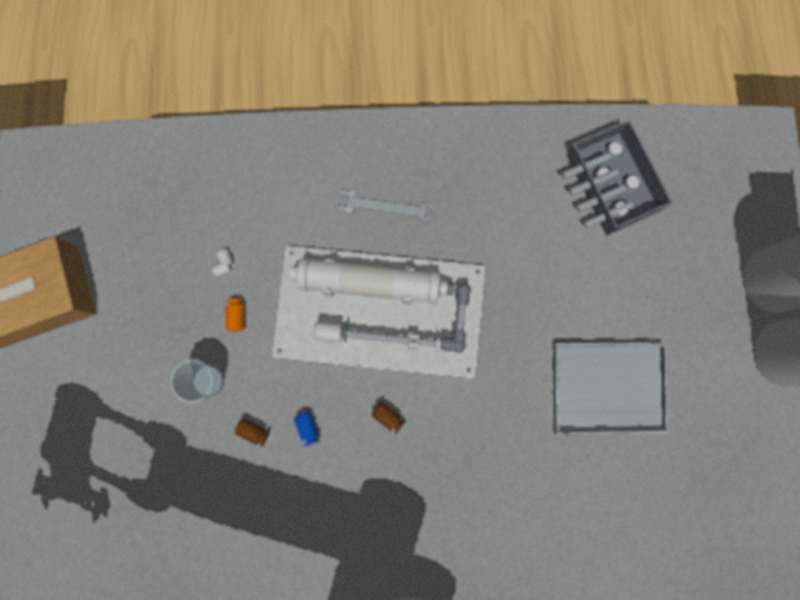

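The white stop end sits on the tube at about (327,329) in the enlarged top view, pointing left (+y). The tray is at (610,385), to the robot's right. The blue, brown and orange look-alikes lie loose on the worktop. Next I measure positions.

```bash
cat > h.py <<'E'
import numpy as np, cv2
def cloud(p):
    h,w=p["range_z"].shape
    u,v=np.meshgrid(np.arange(w),np.arange(h))
    K=np.array([[p["fx"],0,p["cx"]],[0,p["fy"],p["cy"]],[0,0,1]])
    q=cv2.undistortPoints(np.stack([u,v],-1).reshape(-1,1,2).astype(float),K,np.array(p["dist_coeffs"])).reshape(h,w,2)
    z=p["range_z"].astype(float)
    c=np.dstack([q[...,0]*z,q[...,1]*z,z])
    W=c@np.array(p["attitude"]).T+np.array(p["xyz"])
    W[z<=0]=np.nan
    return W
def proj(p,P):
    K=np.array([[p["fx"],0,p["cx"]],[0,p["fy"],p["cy"]],[0,0,1]])
    R=np.array(p["attitude"]).T; t=-R@np.array(p["xyz"])
    return cv2.projectPoints(np.array(P,float).reshape(-1,3),cv2.Rodrigues(R)[0],t,K,np.array(p["dist_coeffs"]))[0].reshape(-1,2)
E
python3 - <<'E'
import pickle,numpy as np,cv2
from h import *
for n in("top","side"):
    p,r=pickle.load(open(n+"0.pkl","rb")); W=cloud(p)
    # world table check
    print(n,"table z",np.nanmedian(W[250:262,300:330,2]) if n=="top" else np.nanmedian(W[300:320,100:140,2]))
    for t in("panel","tray","stop_end","glass","elbow","spanner"):
        for d in r[t]:
            if d["confidence"]<.5: continue
            q=W[d["mask"]]; q=q[~np.isnan(q).any(1)]
            rr=cv2.minAreaRect(q[:,:2].astype(np.float32))
            col=np.median(p["color"][d["mask"]],0)
            print(n,t,"med",np.median(q,0).round(1),"rect",np.round(rr[0],1),np.round(rr[1],1),round(rr[2],2),"z95",np.percentile(q[:,2],[5,50,98]).round(1),col)
E
```

```text
top table z 0.3133666856135733
top panel med [583.5  27.7  17.5] rect [582.5  34.3] [341.8 191. ] 82.48 z95 [13.1 17.5 75.5] [173. 176. 173.]
top tray med [ 439.5 -351.8    5.1] rect [ 440.2 -348.7] [192.4 156.3] 87.62 z95 [ 1.3  5.1 27. ] [144. 152. 153.]
top stop_end med [405.4  24.7  27.9] rect [404.1  24. ] [50.5 28.9] 44.25 z95 [21.2 27.9 33.8] [98. 60. 28.]
top stop_end med [547.  115.2  62.1] rect [550.  117.1] [60.  35.3] 83.76 z95 [21.  62.1 68.2] [169. 169. 169.]
top stop_end med [578.5 275.5  27.1] rect [581.2 277.3] [52.6 31.8] 3.59 z95 [19.5 27.1 33. ] [174.  96.   0.]
top stop_end med [391.1 155.6  27.3] rect [390.2 157.4] [51. 28.] 20.86 z95 [15.2 27.3 33.7] [ 18.  72. 151.]
top stop_end med [385.2 247.3  27.4] rect [385.4 248.4] [51.6 31.2] 60.69 z95 [15.6 27.4 33.8] [94. 57. 26.]
top glass med [472.4 340.2  46.9] rect [471.1 344.2] [105.8  70.1] 83.5 z95 [ 0.7 46.9 97.7] [116.5 126.  126.5]
top spanner med [762.9  14.8   6.4] rect [763.8  15.5] [170.2  39.8] 79.63 z95 [-1.4  6.4 11.7] [136. 143. 144.]
side table z -1.4138719057410754
side panel med [585.7  88.3  15.9
[... 507 characters left out ...]
5 24.5 31.2] [ 40.  73. 140.]
side stop_end med [580.5 286.1  24.3] rect [584.3 274.8] [55.8 49. ] 15.1 z95 [10.  24.3 31.4] [172. 104.  51.]
side stop_end med [407.7  35.8  23.7] rect [404.4  26.8] [55.7 27.9] 43.22 z95 [ 9.4 23.7 31. ] [89. 58. 38.]
side glass med [473.2 340.9  63.9] rect [472.7 328.4] [65.8 68.6] 5.08 z95 [14.5 63.9 95.5] [121. 127. 129.]
side elbow med [668.7 305.5  17.9] rect [674.2 298.6] [38.  48.6] 24.21 z95 [ 3.3 17.9 22.9] [166. 163. 165.]
side spanner med [764.4  35.4   5.8] rect [765.2  21. ] [167.5  36. ] 80.83 z95 [1.8 5.8 9. ] [146. 151. 153.]
side spanner med [ 442.8 -351.5    4.1] rect [ 443.1 -346. ] [200.2 151.5] 88.09 z95 [ 1.   4.1 24.6] [146. 151. 153.]
```

```bash
python3 - <<'E'
import pickle,numpy as np,cv2
from h import *
a=np.radians(82.48); u=np.array([np.cos(a),np.sin(a)]); v=np.array([u[1],-u[0]]); c=np.array([582.5,34.3])
for n in("top","side"):
    p,r=pickle.load(open(n+"0.pkl","rb")); W=cloud(p)
    q=W.reshape(-1,3); q=q[~np.isnan(q).any(1)]
    l=np.c_[(q[:,:2]-c)@v,(q[:,:2]-c)@u,q[:,2]]
    m=(abs(l[:,0]+45)<25)&(l[:,1]>-100)&(l[:,1]<130)&(l[:,2]>42)&(l[:,2]<75)
    l=l[m]
    for y in range(-100,125,5):
        k=l[(l[:,1]>=y)&(l[:,1]<y+5)]
        if len(k)>3: print(n,y,len(k),"x",k[:,0].min().round(1),k[:,0].max().round(1),"mid",np.median(k[:,0]).round(1),"ztop",np.percentile(k[:,2],95).round(1))
    k=r["panel"][0]["mask"]
i=cv2.imread("pics/top0.png")[190:235,190:300]; cv2.imwrite("pics/topz.png",cv2.resize(i,None,fx=7,fy=7,interpolation=cv2.INTER_CUBIC))
E
```

```text
top -100 11 x -50.8 -40.7 mid -45.9 ztop 57.5
top -95 7 x -49.2 -41.0 mid -44.2 ztop 58.4
top -90 9 x -49.6 -39.1 mid -44.7 ztop 59.4
top -85 10 x -50.1 -39.8 mid -44.9 ztop 57.6
top -80 10 x -50.6 -40.1 mid -45.5 ztop 58.5
top -75 12 x -54.0 -36.2 mid -46.0 ztop 63.9
top -70 16 x -54.5 -36.7 mid -45.2 ztop 62.4
top -65 17 x -55.0 -35.0 mid -44.7 ztop 62.4
top -60 18 x -55.6 -35.1 mid -45.0 ztop 64.6
top -55 13 x -50.7 -35.8 mid -45.4 ztop 62.7
top -50 10 x -51.2 -40.7 mid -46.0 ztop 58.2
top -45 7 x -49.1 -41.3 mid -44.0 ztop 56.5
top -40 9 x -49.6 -39.4 mid -44.7 ztop 58.6
top -35 11 x -50.4 -39.7 mid -45.2 ztop 57.3
top -30 9 x -50.6 -40.5 mid -45.6 ztop 59.8
top -25 10 x -51.1 -41.0 mid -46.2 ztop 57.8
top -20 8 x -49.2 -41.4 mid -45.5 ztop 57.4
top -15 10 x -49.7 -39.3 mid -44.7 ztop 58.9
top -10 10 x -50.1 -39.9 mid -45.2 ztop 57.5
top -5 10 x -50.6 -40.5 mid -45.6 ztop 56.3
top 0 10 x -51.0 -41.0 mid -46.3 ztop 58.3
top 5 8 x -49.2 -41.6 mid -45.5 ztop 58.7
top 10 10 x -49.8 -39.4 mid -44.9 ztop 59.6
top 15 10 x -50.2 -40.1 mid -45.4 ztop 59.4
top 20 10 x -50.8 -40.5 mid -46.0
[... 1722 characters left out ...]
1 -40.3 mid -45.1 ztop 56.0
side 25 9 x -48.8 -39.0 mid -46.5 ztop 56.4
side 30 8 x -49.5 -38.2 mid -45.1 ztop 55.1
side 35 7 x -48.5 -41.7 mid -44.4 ztop 55.6
side 45 16 x -56.4 -30.6 mid -48.1 ztop 62.4
side 50 16 x -53.0 -31.7 mid -45.3 ztop 63.3
side 55 12 x -57.4 -31.3 mid -48.4 ztop 63.9
side 60 30 x -58.3 -28.8 mid -48.7 ztop 64.6
side 65 27 x -58.3 -31.4 mid -46.0 ztop 64.5
side 70 27 x -59.4 -28.8 mid -50.8 ztop 64.0
side 75 26 x -58.9 -28.7 mid -46.8 ztop 65.1
side 80 31 x -59.2 -29.9 mid -47.3 ztop 64.9
side 85 26 x -59.4 -29.8 mid -49.5 ztop 64.9
side 90 32 x -60.4 -28.5 mid -49.2 ztop 64.6
side 95 90 x -59.9 -30.5 mid -45.9 ztop 62.9
side 100 25 x -56.7 -33.7 mid -42.0 ztop 62.1
```

View pics/topz.png

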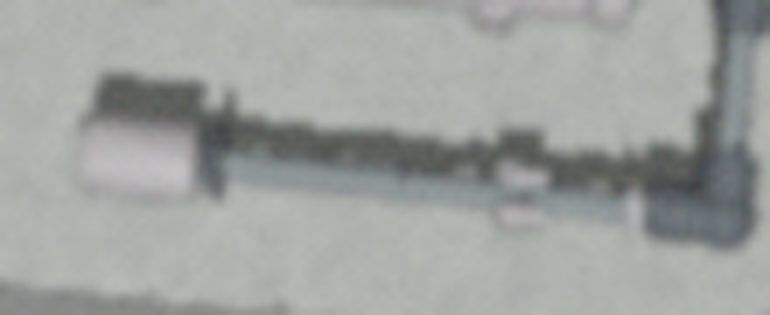

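```bash
python3 -m creep '[[0,[40,0,-28.6],[0,-0.111,0]],[0,[80,0,-57.2],[0,-0.111,0]],[0,[120,0,-85.8],[0,-0.111,0]],[0,[160,0,-114.4],[0,-0.111,0]],[0,[200,0,-143],[0,-0.111,0]],[0,[230,0,-164.4],[0,-0.111,0]],[0,[250,0,-178.7],[0,-0.111,0]],[0,[250,0,-178.7],[0,-0.111,0]]]'
```

```text
time: 1.47
ee_pos: [346.2, 345.6, 239.6]
tcp_rot: [[0.991, 0.002, 0.134], [-0.134, -0.001, 0.991], [0.002, -1.0, -0.001]]
contact_force: [-0.2, 0.1, -0.3]
opening: 1.0
```

```bash
python3 -m creep '[[0,[31,0,-28],[0,0,0]],[0,[62,0,-56],[0,0,0]],[0,[93,0,-84],[0,0,0]],[0,[124,0,-111],[0,0,0]],[0,[155,0,-139],[0,0,0]],[0,[186,0,-167],[0,0,0]],[0,[215,0,-193],[0,0,0]],[0,[233,0,-209],[0,0,0]]]'; python3 -m creep '[[0.2,[0,0,0],[0,0,0]],[0.2,[0,30,0],[0,0,0]],[0.2,[0,60,0],[0,0,0]],[0.2,[0,80,0],[0,0,0]],[0.2,[0,100,0],[0,0,0]],[0.2,[0,110,0],[0,0,0]],[0.2,[0,110,0],[0,0,0]],[0.2,[0,110,0],[0,0,0]]]'
```

```text
time: 2.13
ee_pos: [549.1, 108.2, 238.9]
tcp_rot: [[0.991, 0.0, 0.133], [-0.133, -0.001, 0.991], [0.0, -1.0, -0.001]]
contact_force: [0.9, -0.1, 0.9]
opening: 0.999
time: 2.8
ee_pos: [547.1, 112.0, 129.7]
tcp_rot: [[0.992, -0.0, 0.13], [-0.13, 0.0, 0.992], [-0.0, -1.0, 0.0]]
contact_force: [-0.3, 0.6, -0.3]
opening: 0.801
```

```bash
python3 - <<'E'
from cell import ctrl, vision
import cv2, numpy as np, pickle
s=ctrl.read_state()
for k in("ee_pos","contact_force","opening","tcp_rot"): print(k,np.round(s[k],3).tolist())
for n in ("side","top"):
    p=vision.snapshot(n); pickle.dump(p,open(n+"1.pkl","wb"))
    i=cv2.cvtColor(p["color"],cv2.COLOR_RGB2BGR)
    i=i[170:270,200:333] if n=="side" else i[150:250,150:283]
    cv2.imwrite(f"pics/{n}1.png",cv2.resize(i,None,fx=6,fy=6,interpolation=cv2.INTER_CUBIC))
E
```

```text
ee_pos [547.143, 111.966, 129.682]
contact_force [-0.301, 0.615, -0.3]
opening 0.801
tcp_rot [[0.992, -0.0, 0.13], [-0.13, 0.0, 0.992], [-0.0, -1.0, 0.0]]
```

View pics/side1.png

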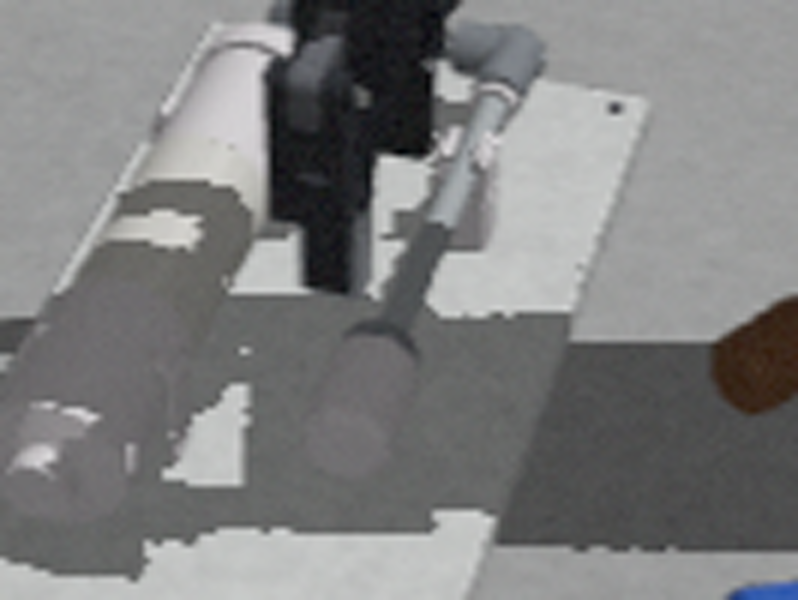

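View pics/top1.png

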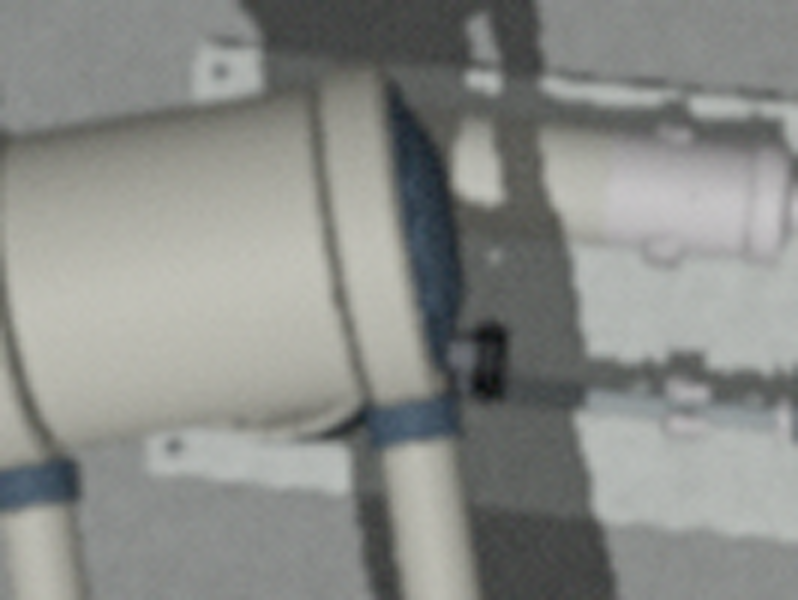

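Side view: the near finger's tip is at about (340,290) in the crop, above and up-image of the stop end, whose closed end is at (350,440). The top view is mostly hidden by the arm. I'll get the tip position from the side range data.

```bash
python3 - <<'E'
import pickle,numpy as np
from h import *
p=pickle.load(open("side1.pkl","rb"));W=cloud(p)
a=np.radians(82.48); u=np.array([np.cos(a),np.sin(a)]); v=np.array([u[1],-u[0]]); c=np.array([582.5,34.3])
# full frame -> rows 170+ y/6
for r in range(195,222,2):
    w=W[r,244:266]; l=np.c_[(w[:,:2]-c)@v,(w[:,:2]-c)@u,w[:,2]]
    k=np.array(p["color"][r,244:266]).max(1)<60
    if k.sum(): print(r,k.sum(),np.median(l[k],0).round(1),l[k][:,0].min().round(1),l[k][:,0].max().round(1))
print(np.round((np.array([547.14,111.97])-c)@v,1),np.round((np.array([547.14,111.97])-c)@u,1))
E
```

```text
195 19 [nan nan nan] nan nan
197 17 [-50.5 138.5 200.5] -57.3 -36.1
199 17 [-44.3 127.3 185.6] -57.5 -35.2
201 17 [-47.2 131.3 185.7] -58.0 -35.6
203 16 [-48.1 135.5 184.9] -57.1 -35.7
205 15 [-48.  136.9 181. ] -57.7 -35.2
207 9 [-51.5 138.2 179. ] -57.1 -44.0
209 8 [-47.  119.3 158. ] -52.3 -41.2
211 8 [-47.5 119.5 153. ] -52.4 -40.6
213 7 [-46.7 119.8 148.1] -51.2 -40.7
215 7 [-45.  118.5 142.4] -51.5 -40.1
217 8 [-47.  118.6 137.8] -52.3 -39.9
-45.2 72.4
```

```bash
python3 -m creep '[[0.25,[0,15,0],[0,0,0]],[0.25,[0,30,0],[0,0,0]],[0.25,[0,45,0],[0,0,0]],[0.25,[0,55,0],[0,0,0]],[0.25,[0,60,0],[0,0,0]],[0.25,[0,63,0],[0,0,0]],[0.25,[0,63,0],[0,0,0]],[0.25,[0,63,0],[0,0,0]]]'
```

```text
time: 3.57
ee_pos: [547.9, 111.7, 67.3]
tcp_rot: [[0.991, 0.001, 0.13], [-0.13, 0.0, 0.991], [0.001, -1.0, 0.0]]
contact_force: [0.1, -0.9, 0.5]
opening: 0.748
```

```bash
python3 - <<'E'
from cell import ctrl, vision
import cv2, numpy as np, pickle
for n in ("side",):
    p=vision.snapshot(n); pickle.dump(p,open(n+"2.pkl","wb"))
    i=cv2.cvtColor(p["color"],cv2.COLOR_RGB2BGR)
    i=i[170:270,200:333]
    cv2.imwrite(f"pics/{n}2.png",cv2.resize(i,None,fx=6,fy=6,interpolation=cv2.INTER_CUBIC))
E
```

```text
(no output)
```

View pics/side2.png

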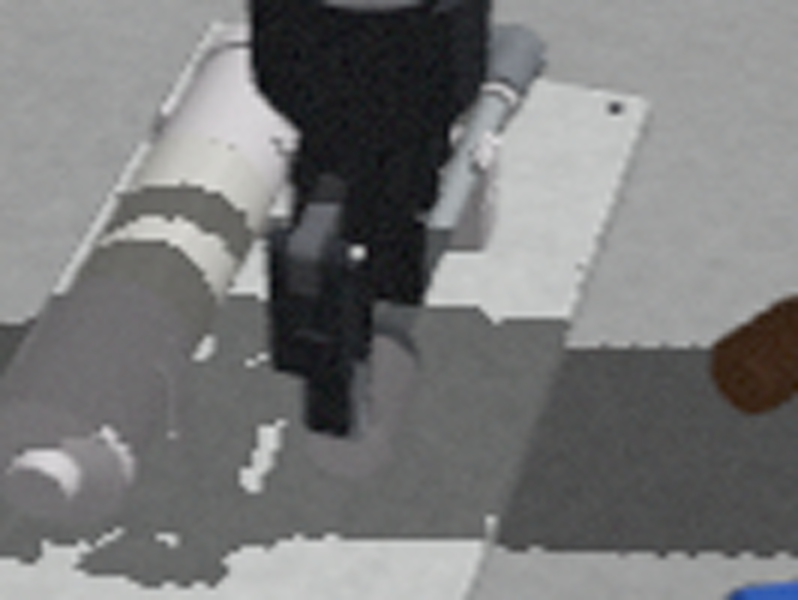

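The finger stands just beyond the closed end, its tip at (330,435) in the crop, roughly centred on the stop end. Now I probe down gently onto the tube.

```bash
python3 -m creep '[[0.25,[0,2,0],[0,0,0]],[0.25,[0,4,0],[0,0,0]],[0.25,[0,4,0],[0,0,0]]]';python3 -m creep '[[0.25,[0,1,0],[0,0,0]],[0.25,[0,2,0],[0,0,0]],[0.25,[0,2,0],[0,0,0]]]'
```

```text
time: 3.87
ee_pos: [547.3, 111.6, 62.1]
tcp_rot: [[0.991, -0.0, 0.13], [-0.13, 0.0, 0.991], [-0.0, -1.0, -0.0]]
contact_force: [-0.3, -0.2, 0.3]
opening: 0.751
time: 4.12
ee_pos: [547.2, 111.6, 60.0]
tcp_rot: [[0.991, -0.0, 0.13], [-0.13, -0.0, 0.991], [-0.0, -1.0, -0.0]]
contact_force: [0.7, 0.1, -0.4]
opening: 0.75
```

```bash
python3 -m creep '[[0.25,[0,0.7,0],[0,0,0]],[0.25,[0,0.7,0],[0,0,0]]]';python3 -m creep '[[0.25,[0,0.7,0],[0,0,0]],[0.25,[0,0.7,0],[0,0,0]]]'
```

```text
time: 4.28
ee_pos: [547.3, 111.6, 59.4]
tcp_rot: [[0.991, -0.0, 0.13], [-0.13, -0.0, 0.991], [-0.0, -1.0, -0.0]]
contact_force: [0.2, 0.0, -0.4]
opening: 0.751
time: 4.45
ee_pos: [547.3, 111.6, 58.8]
tcp_rot: [[0.991, -0.0, 0.13], [-0.13, -0.0, 0.991], [-0.0, -1.0, -0.0]]
contact_force: [0.2, -0.1, -0.3]
opening: 0.752
```

```bash
for i in 1; do python3 -m creep '[[0.25,[0,0.6,0],[0,0,0]],[0.25,[0,0.6,0],[0,0,0]]]'; done;python3 -m creep '[[0.25,[0,0.6,0],[0,0,0]],[0.25,[0,0.6,0],[0,0,0]]]'
```

```text
time: 4.62
ee_pos: [547.3, 111.6, 58.2]
tcp_rot: [[0.991, -0.0, 0.13], [-0.13, -0.0, 0.991], [-0.0, -1.0, -0.0]]
contact_force: [0.5, 0.5, -0.3]
opening: 0.749
time: 4.78
ee_pos: [547.4, 111.6, 57.7]
tcp_rot: [[0.991, 0.0, 0.13], [-0.13, -0.0, 0.991], [0.0, -1.0, 0.0]]
contact_force: [-1.0, 0.5, 1.3]
opening: 0.748
```

```bash
python3 -m creep '[[0.25,[0,0.3,0],[0,0,0]],[0.25,[0,0.3,0],[0,0,0]]]';python3 -c "
from cell import ctrl
print(ctrl.read_state()['contact_force'])"
```

```text
time: 4.95
ee_pos: [547.5, 111.6, 57.6]
tcp_rot: [[0.991, 0.0, 0.13], [-0.13, -0.0, 0.991], [0.0, -1.0, 0.0]]
contact_force: [-0.6, -0.1, 1.5]
opening: 0.746
[-0.63349885 -0.09617786  1.48444422]
```

```bash
python3 -m creep '[[0.25,[0,0.3,0],[0,0,0]],[0.25,[0,0.3,0],[0,0,0]]]'
```

```text
time: 5.12
ee_pos: [547.5, 111.6, 57.5]
tcp_rot: [[0.991, 0.001, 0.13], [-0.13, 0.0, 0.991], [0.001, -1.0, 0.0]]
contact_force: [-1.0, -0.3, 3.0]
opening: 0.748
```

```bash
python3 -m creep '[[0.25,[0,-2.5,0],[0,0,0]],[0.25,[0,-4.8,0],[0,0,0]],[0.25,[0,-4.8,0],[0,0,0]],[0.25,[0,-4.8,-1.5],[0,0,0]],[0.25,[0,-4.8,-3],[0,0,0]],[0.25,[0,-4.8,-3],[0,0,0]]]'; python3 -m creep '[[0.25,[0,0,-0.7],[0,0,0]],[0.25,[0,0,-1.4],[0,0,0]],[0.25,[0,0,-1.4],[0,0,0]]]'
```

```text
time: 5.62
ee_pos: [546.8, 108.3, 61.6]
tcp_rot: [[0.991, -0.0, 0.131], [-0.131, -0.0, 0.991], [-0.0, -1.0, -0.0]]
contact_force: [0.4, -0.2, -0.6]
opening: 0.749
time: 5.87
ee_pos: [546.8, 107.2, 61.9]
tcp_rot: [[0.991, 0.0, 0.131], [-0.131, 0.0, 0.991], [0.0, -1.0, 0.0]]
contact_force: [0.6, 1.0, 0.6]
opening: 0.751
```

```bash
python3 -m creep '[[0.25,[0,0,-0.6],[0,0,0]],[0.25,[0,0,-0.6],[0,0,0]]]'; python3 -m creep '[[0.25,[0,0,-0.6],[0,0,0]],[0.25,[0,0,-0.6],[0,0,0]]]' | grep -v rot;
```

```text
time: 6.03
ee_pos: [546.8, 106.8, 62.0]
tcp_rot: [[0.991, 0.0, 0.13], [-0.13, 0.0, 0.991], [0.0, -1.0, 0.001]]
contact_force: [0.7, 1.6, 0.7]
opening: 0.75
time: 6.2
ee_pos: [546.8, 106.3, 62.1]
contact_force: [0.8, 2.3, 0.6]
opening: 0.748
```

```bash
python3 -m creep '[[0.25,[0,0,-0.6],[0,0,0]],[0.25,[0,0,-0.6],[0,0,0]]]' | grep -v rot; python3 -m creep '[[0.25,[0,0,-0.6],[0,0,0]],[0.25,[0,0,-0.6],[0,0,0]]]' | grep -v rot;
```

```text
time: 6.37
ee_pos: [546.7, 105.6, 62.0]
contact_force: [0.5, 2.0, 0.8]
opening: 0.751
time: 6.53
ee_pos: [546.5, 104.8, 61.9]
contact_force: [1.1, 1.0, 0.4]
opening: 0.749
```

```bash
python3 -m creep '[[0.25,[0,0,-0.6],[0,0,0]],[0.25,[0,0,-0.6],[0,0,0]]]' | grep -v rot; python3 -m creep '[[0.25,[0,0,-0.6],[0,0,0]],[0.25,[0,0,-0.6],[0,0,0]]]' | grep -v rot;
```

```text
time: 6.7
ee_pos: [546.4, 104.2, 61.9]
contact_force: [0.5, 1.4, 0.4]
opening: 0.754
time: 6.87
ee_pos: [546.3, 103.6, 61.9]
contact_force: [1.8, 1.9, 0.8]
opening: 0.75
```

```bash
python3 - <<'E'
from cell import ctrl, vision
import cv2, numpy as np, pickle
for n in ("side",):
    p=vision.snapshot(n); pickle.dump(p,open(n+"3.pkl","wb"))
    i=cv2.cvtColor(p["color"],cv2.COLOR_RGB2BGR)
    i=i[190:260,220:313]
    i=np.clip(i.astype(float)*1.8,0,255).astype(np.uint8)
    cv2.imwrite(f"pics/{n}3.png",cv2.resize(i,None,fx=8,fy=8,interpolation=cv2.INTER_CUBIC))
E
```

```text
(no output)
```

View pics/side3.png

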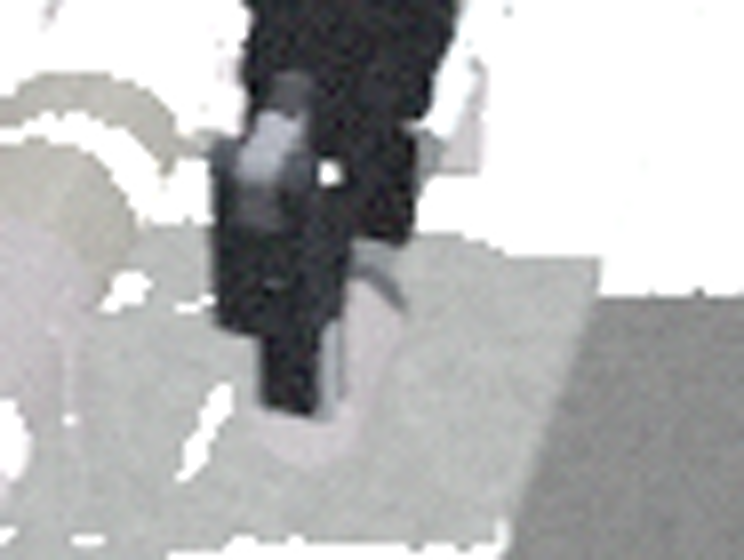

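```bash
for i in 1; do python3 -m creep '[[0.25,[0,0,-0.6],[0,0,0]],[0.25,[0,0,-0.6],[0,0,0]]]' | grep -v rot; python3 -m creep '[[0.25,[0,0,-0.6],[0,0,0]],[0.25,[0,0,-0.6],[0,0,0]]]' | grep -v rot; done
```

```text
time: 7.08
ee_pos: [546.2, 103.0, 61.9]
contact_force: [0.5, 2.2, 0.6]
opening: 0.751
time: 7.25
ee_pos: [546.1, 102.3, 61.8]
contact_force: [0.4, 1.8, 0.1]
opening: 0.755
```

```bash
for i in 1; do python3 -m creep '[[0.25,[0,0,-0.6],[0,0,0]],[0.25,[0,0,-0.6],[0,0,0]]]' | grep -v rot; python3 -m creep '[[0.25,[0,0,-0.6],[0,0,0]],[0.25,[0,0,-0.6],[0,0,0]]]' | grep -v rot; done
```

```text
time: 7.42
ee_pos: [546.1, 101.8, 61.9]
contact_force: [0.5, 2.2, 0.5]
opening: 0.749
time: 7.58
ee_pos: [546.0, 101.2, 61.9]
contact_force: [0.9, 1.8, 0.4]
opening: 0.748
```

```bash
for i in 1; do python3 -m creep '[[0.25,[0,0,-0.6],[0,0,0]],[0.25,[0,0,-0.6],[0,0,0]]]' | grep -v rot; python3 -m creep '[[0.25,[0,0,-0.6],[0,0,0]],[0.25,[0,0,-0.6],[0,0,0]]]' | grep -v rot; done
```

```text
time: 7.75
ee_pos: [545.9, 100.6, 61.9]
contact_force: [0.5, 0.9, -0.1]
opening: 0.747
time: 7.92
ee_pos: [545.8, 100.0, 61.9]
contact_force: [0.6, 1.9, 0.9]
opening: 0.749
```

```bash
for i in 1; do python3 -m creep '[[0.25,[0,0,-0.6],[0,0,0]],[0.25,[0,0,-0.6],[0,0,0]]]' | grep -v rot; python3 -m creep '[[0.25,[0,0,-0.5],[0,0,0]],[0.25,[0,0,-0.5],[0,0,0]]]' | grep -v rot; done; python3 - <<'E'
from cell import ctrl, vision
import cv2, numpy as np, pickle
for n in ("side","top"):
    p=vision.snapshot(n); pickle.dump(p,open(n+"4.pkl","wb"))
    i=cv2.cvtColor(p["color"],cv2.COLOR_RGB2BGR)
    i=i[190:260,220:313] if n=="side" else i[180:250,180:273]
    i=np.clip(i.astype(float)*1.8,0,255).astype(np.uint8)
    cv2.imwrite(f"pics/{n}4.png",cv2.resize(i,None,fx=8,fy=8,interpolation=cv2.INTER_CUBIC))
E
```

```text
time: 8.08
ee_pos: [545.8, 99.4, 61.9]
contact_force: [0.1, 2.6, 1.2]
opening: 0.746
time: 8.25
ee_pos: [545.7, 99.0, 61.8]
contact_force: [0.3, 2.7, 0.2]
opening: 0.747
```

View pics/side4.png

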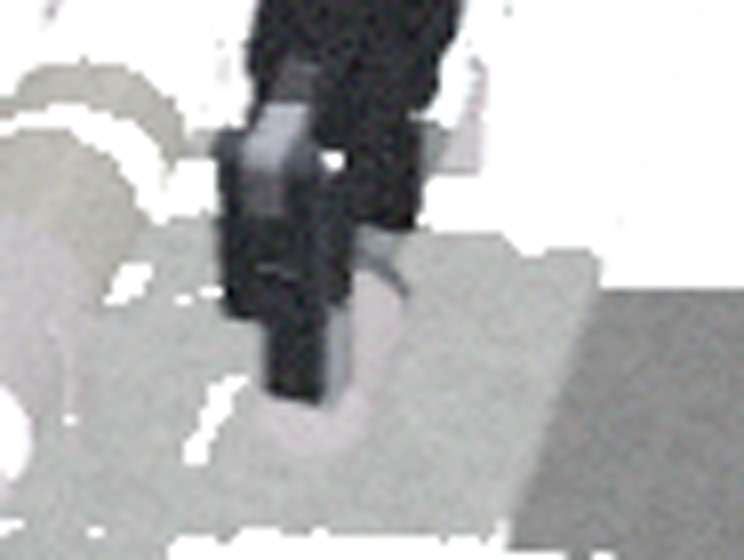

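View pics/top4.png

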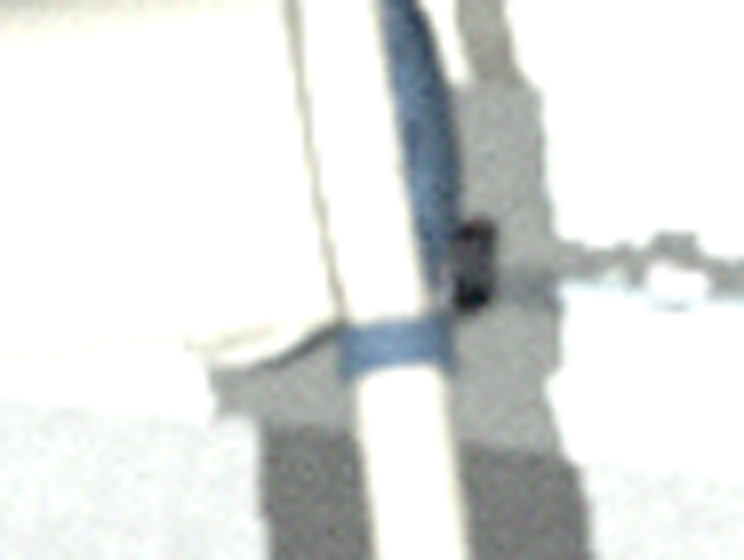

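The stop end moves along with the finger: its lower edge rose from row 467 to 455 in the crop. I keep pressing.

```bash
for i in 1; do python3 -m creep '[[0.25,[0,0,-0.5],[0,0,0]],[0.25,[0,0,-0.5],[0,0,0]]]' | grep -v rot; python3 -m creep '[[0.25,[0,0,-0.5],[0,0,0]],[0.25,[0,0,-0.5],[0,0,0]]]' | grep -v rot; done
```

```text
time: 8.52
ee_pos: [545.7, 98.8, 61.9]
contact_force: [0.9, 4.5, -0.4]
opening: 0.747
time: 8.68
ee_pos: [545.7, 98.6, 62.0]
contact_force: [1.3, 5.4, -0.0]
opening: 0.752
```

```bash
for i in 1; do python3 -m creep '[[0.25,[0,0,-0.5],[0,0,0]],[0.25,[0,0,-0.5],[0,0,0]]]' | grep -v rot; python3 -m creep '[[0.25,[0,0,-0.3],[0,0,0]],[0.25,[0,0,-0.3],[0,0,0]]]' | grep -v rot; done
```

```text
time: 8.85
ee_pos: [545.7, 98.4, 62.0]
contact_force: [2.1, 6.0, -0.6]
opening: 0.75
time: 9.02
ee_pos: [545.6, 98.3, 62.0]
contact_force: [1.3, 7.2, 0.1]
opening: 0.753
```

```bash
for i in 1; do python3 -m creep '[[0.265,[0,0,0.6],[0,0,0]],[0.28,[0,0,1.2],[0,0,0]],[0.28,[0,0,1.2],[0,0,0]]]' | grep -v rot; done
```

```text
time: 9.27
ee_pos: [545.9, 99.6, 62.3]
contact_force: [2.2, 6.0, 0.7]
opening: 0.72
```

```bash
for i in 1; do python3 -m creep '[[0.295,[0,0,0.6],[0,0,0]],[0.31,[0,0,1.2],[0,0,0]],[0.31,[0,0,1.2],[0,0,0]]]' | grep -v rot; python3 -m creep '[[0.31,[0,0,-0.1],[0,0,0]],[0.31,[0,0,-0.1],[0,0,0]]]' | grep -v rot; done
```

```text
time: 9.52
ee_pos: [546.2, 100.9, 62.7]
contact_force: [2.2, 8.0, 2.6]
opening: 0.694
time: 9.68
ee_pos: [546.2, 100.8, 62.7]
contact_force: [0.7, 8.2, 2.0]
opening: 0.692
```

```bash
for i in 1; do python3 -m creep '[[0.32,[0,-0.5,0.4],[0,0,0]],[0.335,[0,-0.8,1.05],[0,0,0]],[0.35,[0,-1.0,1.65],[0,0,0]],[0.35,[0,-1,1.65],[0,0,0]]]' | grep -v rot;  done
```

```text
time: 10.02
ee_pos: [546.3, 102.5, 63.6]
contact_force: [1.7, 6.5, 2.5]
opening: 0.654
```

```bash
for i in 1; do python3 -m creep '[[0.355,[0,0.4,0.2],[0,0,0]],[0.36,[0,0.8,0.4],[0,0,0]],[0.36,[0,0.8,0.4],[0,0,0]]]' | grep -v rot;  done
```

```text
time: 10.27
ee_pos: [546.6, 103.0, 63.2]
contact_force: [0.7, 7.4, 4.1]
opening: 0.639
```

```bash
for i in 1; do python3 -m creep '[[0.37,[0,-0.2,0.4],[0,0,0]],[0.38,[0,-0.3,0.8],[0,0,0]],[0.38,[0,-0.3,0.8],[0,0,0]]]' | grep -v rot;  done
```

```text
time: 10.52
ee_pos: [546.7, 103.8, 63.6]
contact_force: [1.0, 7.6, 3.1]
opening: 0.618
```

```bash
for i in 1; do python3 -m creep '[[0.39,[0,0,0.4],[0,0,0]],[0.395,[0,0,0.6],[0,0,0]],[0.395,[0,0,0.6],[0,0,0]]]' | grep -v rot;  done
```

```text
time: 10.77
ee_pos: [546.8, 104.3, 63.7]
contact_force: [0.0, 7.3, 3.7]
opening: 0.608
```

```bash
for i in 1; do python3 -m creep '[[0.405,[0,0,0.4],[0,0,0]],[0.41,[0,0,0.6],[0,0,0]],[0.41,[0,0,0.6],[0,0,0]]]' | grep -v rot;  done
```

```text
time: 11.02
ee_pos: [546.9, 104.9, 63.8]
contact_force: [1.1, 6.3, 5.4]
opening: 0.593
```

```bash
for i in 1; do python3 -m creep '[[0.415,[0,-0.3,0.1],[0,0,0]],[0.425,[0,-0.6,0.5],[0,0,0]],[0.425,[0,-0.6,0.5],[0,0,0]]]' | grep -v rot;  done
```

```text
time: 11.27
ee_pos: [546.9, 105.4, 64.2]
contact_force: [0.2, 7.0, 3.5]
opening: 0.575
```

```bash
for i in 1; do python3 -m creep '[[0.43,[0,-0.1,0.2],[0,0,0]],[0.435,[0,-0.2,0.4],[0,0,0]],[0.435,[0,-0.2,0.4],[0,0,0]]]' | grep -v rot;python3 -m creep '[[0.44,[0,-0.1,0.2],[0,0,0]],[0.445,[0,-0.1,0.4],[0,0,0]],[0.445,[0,-0.1,0.4],[0,0,0]]]' | grep -v rot;  done
```

```text
time: 11.52
ee_pos: [547.0, 105.8, 64.4]
contact_force: [0.8, 7.8, 4.2]
opening: 0.567
time: 11.77
ee_pos: [547.0, 106.2, 64.5]
contact_force: [0.9, 7.4, 3.3]
opening: 0.559
```

```bash
for i in 1; do python3 -m creep '[[0.45,[0,0,0.1],[0,0,0]],[0.455,[0,0,0.2],[0,0,0]],[0.455,[0,0,0.2],[0,0,0]]]' | grep -v rot;  done;python3 - <<'E'
from cell import ctrl, vision
import cv2, numpy as np, pickle
print(ctrl.read_state()["opening"])
for n in ("side",):
    p=vision.snapshot(n); pickle.dump(p,open(n+"5.pkl","wb"))
    i=cv2.cvtColor(p["color"],cv2.COLOR_RGB2BGR)
    i=i[190:260,220:313] if n=="side" else i[180:250,180:273]
    i=np.clip(i.astype(float)*1.8,0,255).astype(np.uint8)
    cv2.imwrite(f"pics/{n}5.png",cv2.resize(i,None,fx=8,fy=8,interpolation=cv2.INTER_CUBIC))
E
```

```text
time: 12.02
ee_pos: [547.1, 106.4, 64.6]
contact_force: [-1.1, 6.5, 4.0]
opening: 0.549
0.5485839334472661
```

View pics/side5.png

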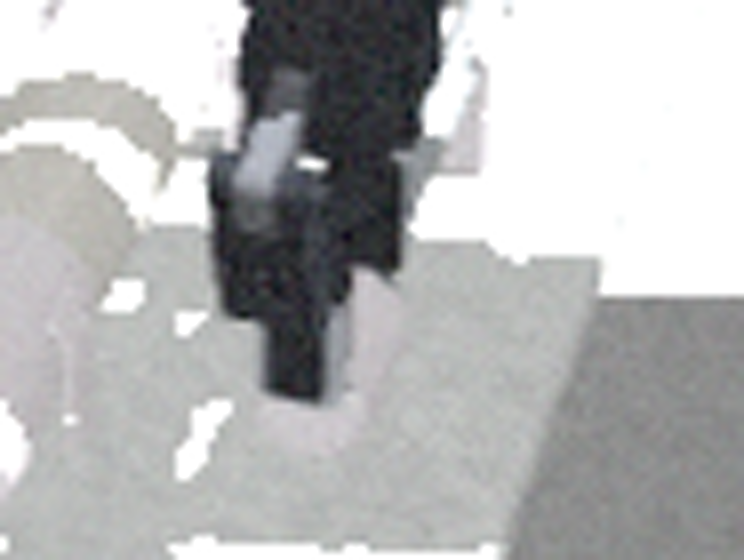

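```bash
for i in 1; do python3 -m creep '[[0.46,[0,0,0.2],[0,0,0]],[0.465,[0,0,0.4],[0,0,0]],[0.465,[0,0,0.4],[0,0,0]]]' | grep -v rot;  done;python3 -m creep '[[0.465,[0,0,0],[0,0,0]],[0.465,[0,0,0],[0,0,0]]]' | grep -v rot
```

```text
time: 12.32
ee_pos: [547.1, 106.5, 64.7]
contact_force: [-0.1, 6.0, 5.3]
opening: 0.541
time: 12.48
ee_pos: [547.1, 106.6, 64.7]
contact_force: [0.3, 6.7, 4.6]
opening: 0.542
```

```bash
python3 -m creep '[[0.47,[0,0,0.1],[0,0,0]],[0.475,[0,0,0.2],[0,0,0]],[0.475,[0,0,0.2],[0,0,0]],[0.475,[0,0,0.2],[0,0,0]]]' | grep -v rot
```

```text
time: 12.82
ee_pos: [547.2, 106.6, 64.8]
contact_force: [-0.5, 5.6, 5.0]
opening: 0.535
```

The ring seems to be in: the closing lag is growing at 46 mm indicated, and the home preload is steady at about 6 N. I draw gently and watch the pull.

```bash
python3 -m creep '[[0.475,[0,-0.1,0.5],[0,0,0]],[0.475,[0,-0.2,1.0],[0,0,0]],[0.475,[0,-0.2,1],[0,0,0]]]' | grep -v rot;
```

```text
time: 13.07
ee_pos: [547.2, 106.9, 64.7]
contact_force: [-0.2, 4.0, 4.9]
opening: 0.536
```

```bash
python3 -m creep '[[0.475,[0,-0.1,0.5],[0,0,0]],[0.475,[0,-0.2,1.0],[0,0,0]],[0.475,[0,-0.2,1],[0,0,0]]]' | grep -v rot;python3 -m creep '[[0.475,[0,-0.1,0.5],[0,0,0]],[0.475,[0,-0.2,1.0],[0,0,0]],[0.475,[0,-0.2,1],[0,0,0]]]' | grep -v rot;
```

```text
time: 13.32
ee_pos: [547.3, 107.2, 64.8]
contact_force: [-0.8, 2.4, 5.6]
opening: 0.535
time: 13.57
ee_pos: [547.3, 107.5, 64.7]
contact_force: [-0.6, 0.0, 5.9]
opening: 0.535
```

```bash
python3 -m creep '[[0.475,[0,-0.3,0.4],[0,0,0]],[0.475,[0,-0.6,0.8],[0,0,0]],[0.475,[0,-0.6,0.8],[0,0,0]]]' | grep -v rot;python3 -c "
from cell import ctrl
print(ctrl.read_state()['moment'])"
```

```text
time: 13.82
ee_pos: [547.2, 108.1, 64.8]
contact_force: [0.2, -5.1, 5.6]
opening: 0.532
[-0.90554286  0.07926981  0.00435403]
```

```bash
python3 -m creep '[[0.475,[0,-0.3,0.3],[0,0,0]],[0.475,[0,-0.3,0.3],[0,0,0]],[0.475,[0,-0.3,0.3],[0,0,0]]]' | grep -v rot
```

```text
time: 14.07
ee_pos: [547.2, 108.4, 64.8]
contact_force: [-0.4, -6.6, 5.1]
opening: 0.535
```

```bash
python3 -m creep '[[0.475,[0,0,0.3],[0,0,0]],[0.475,[0,0,0.3],[0,0,0]],[0.475,[0,0,0.3],[0,0,0]]]' | grep -v rot
```

```text
time: 14.32
ee_pos: [547.2, 108.6, 64.8]
contact_force: [0.4, -6.0, 4.4]
opening: 0.534
```

```bash
python3 -m creep '[[0.475,[0,-0.2,0.4],[0,0,0]],[0.475,[0,-0.2,0.4],[0,0,0]],[0.475,[0,-0.2,0.4],[0,0,0]]]' | grep -v rot; python3 -m creep '[[0.475,[0,0,0.3],[0,0,0]],[0.475,[0,0,0.3],[0,0,0]]]' | grep -v rot
```

```text
time: 14.57
ee_pos: [547.2, 108.9, 64.9]
contact_force: [-0.1, -6.0, 3.9]
opening: 0.534
time: 14.73
ee_pos: [547.3, 109.1, 64.9]
contact_force: [-0.1, -6.2, 4.6]
opening: 0.534
```

```bash
python3 -m creep '[[0.475,[0,-0.2,0.5],[0,0,0]],[0.475,[0,-0.3,1.0],[0,0,0]],[0.475,[0,-0.4,1.5],[0,0,0]],[0.475,[0,-0.4,1.5],[0,0,0]]]' | grep -v rot; python3 -m creep '[[0.475,[0,0,0.5],[0,0,0]],[0.475,[0,0,1.0],[0,0,0]],[0.475,[0,0,1.5],[0,0,0]],[0.475,[0,0,1.5],[0,0,0]]]' | grep -v rot
```

```text
time: 15.07
ee_pos: [547.4, 111.0, 65.0]
contact_force: [0.6, -6.0, 3.4]
opening: 0.536
time: 15.4
ee_pos: [547.5, 112.5, 65.0]
contact_force: [-0.8, -6.0, 2.6]
opening: 0.535
```

```bash
python3 -m creep '[[0.475,[0,-0.1,0.5],[0,0,0]],[0.475,[0,-0.2,1.0],[0,0,0]],[0.475,[0,-0.2,1.5],[0,0,0]],[0.475,[0,-0.2,1.5],[0,0,0]]]' | grep -v rot; python3 -m creep '[[0.475,[0,0,0.5],[0,0,0]],[0.475,[0,0,1.0],[0,0,0]],[0.475,[0,0,1.5],[0,0,0]],[0.475,[0,0,1.5],[0,0,0]]]' | grep -v rot;python3 -m creep '[[0.475,[0,0,0.5],[0,0,0]],[0.475,[0,0,1.0],[0,0,0]],[0.475,[0,0,1.0],[0,0,0]]]' | grep -v rot
```

```text
time: 15.73
ee_pos: [547.7, 114.0, 65.1]
contact_force: [-0.1, -4.3, 3.1]
opening: 0.534
time: 16.07
ee_pos: [547.9, 115.7, 65.1]
contact_force: [-0.5, -5.7, 2.0]
opening: 0.533
time: 16.32
ee_pos: [548.0, 116.7, 65.1]
contact_force: [-1.0, -5.8, 2.3]
opening: 0.534
```

```bash
python3 -m creep '[[0.475,[0,0,0.7],[0,0,0]],[0.475,[0,0,1.4],[0,0,0]],[0.475,[0,0,1.4],[0,0,0]]]' | grep -v rot; python3 -m creep '[[0.475,[0,-0.1,0.7],[0,0,0]],[0.475,[0,-0.1,1.4],[0,0,0]],[0.475,[0,-0.1,2.1],[0,0,0]],[0.475,[0,-0.1,2.1],[0,0,0]]]' | grep -v rot;python3 -m creep '[[0.475,[0,0,0.7],[0,0,0]],[0.475,[0,0,1.4],[0,0,0]],[0.475,[0,0,2.1],[0,0,0]],[0.475,[0,0,2.1],[0,0,0]]]' | grep -v rot
```

```text
time: 16.57
ee_pos: [548.2, 118.1, 65.1]
contact_force: [0.5, -5.8, 2.4]
opening: 0.533
time: 16.9
ee_pos: [548.5, 121.6, 65.4]
contact_force: [0.3, -1.1, 0.2]
opening: 0.532
time: 17.23
ee_pos: [548.8, 123.5, 65.5]
contact_force: [1.2, -0.7, 0.9]
opening: 0.535
```

```bash
cat > look.py <<'E'
import sys
from cell import ctrl, vision
import cv2, numpy as np, pickle
k=sys.argv[1]
for n in ("side","top"):
    p=vision.snapshot(n); pickle.dump(p,open(f"{n}{k}.pkl","wb"))
    i=cv2.cvtColor(p["color"],cv2.COLOR_RGB2BGR)
    i=i[170:260,210:330] if n=="side" else i[180:250,180:273]
    i=np.clip(i.astype(float)*1.8,0,255).astype(np.uint8)
    cv2.imwrite(f"pics/{n}{k}.png",cv2.resize(i,None,fx=6.6,fy=6.6,interpolation=cv2.INTER_CUBIC))
E
python3 look.py 6
```

```text
(no output)
```

View pics/side6.png

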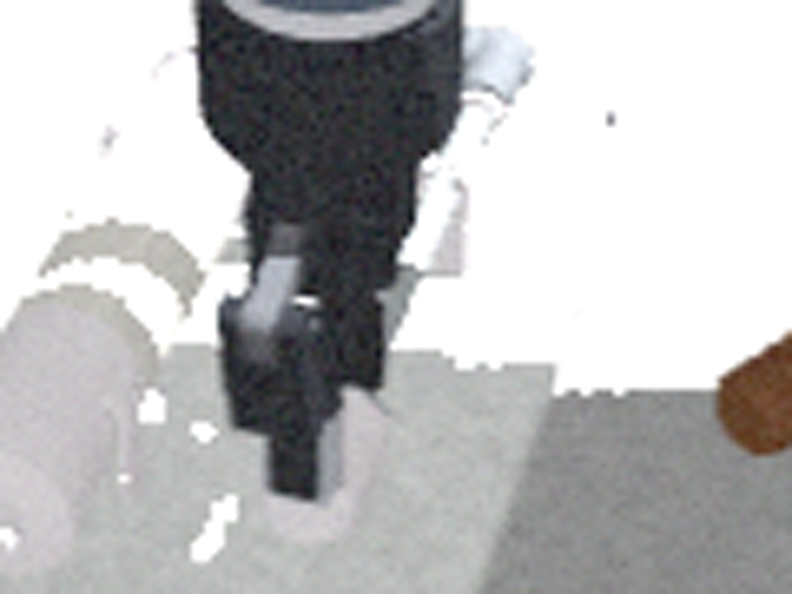

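View pics/top6.png

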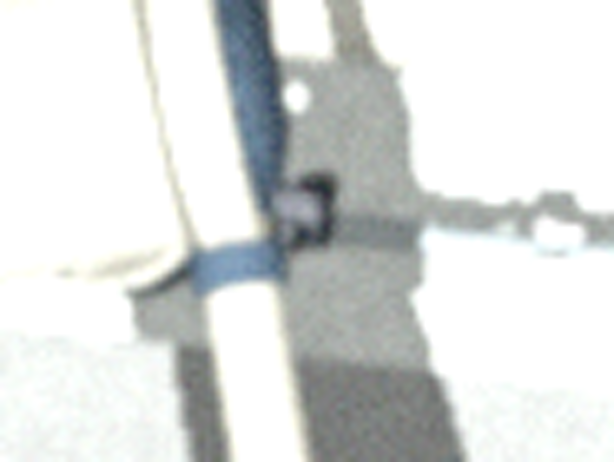

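The stop end is still between the fingers and has moved with them, its lower edge going from row 246.9 to 252.6 in the full image. I carry on drawing straight.

```bash
python3 -m creep '[[0.475,[0,0,1],[0,0,0]],[0.475,[0,0,2],[0,0,0]],[0.475,[0,0,3],[0,0,0]],[0.475,[0,0,4],[0,0,0]],[0.475,[0,0,4],[0,0,0]]]' | grep -v rot; python3 -m creep '[[0.475,[0,0,1],[0,0,0]],[0.475,[0,0,2],[0,0,0]],[0.475,[0,0,3],[0,0,0]],[0.475,[0,0,4],[0,0,0]],[0.475,[0,0,5],[0,0,0]],[0.475,[0,0,6],[0,0,0]],[0.475,[0,0,6],[0,0,0]]]' | grep -v rot
```

```text
time: 17.75
ee_pos: [549.4, 127.3, 65.6]
contact_force: [0.7, -1.0, 0.1]
opening: 0.539
time: 18.33
ee_pos: [550.2, 133.3, 65.7]
contact_force: [0.5, -1.4, -0.2]
opening: 0.532
```

```bash
python3 -m creep '[[0.475,[0,0,1.5],[0,0,0]],[0.475,[0,0,3],[0,0,0]],[0.475,[0,0,4.5],[0,0,0]],[0.475,[0,0,6],[0,0,0]],[0.475,[0,0,7.5],[0,0,0]],[0.475,[0,0,9],[0,0,0]],[0.475,[0,0,9],[0,0,0]]]' | grep -v rot; python3 -m creep '[[0.475,[0,0,1.5],[0,0,0]],[0.475,[0,0,3],[0,0,0]],[0.475,[0,0,4.5],[0,0,0]],[0.475,[0,0,6],[0,0,0]],[0.475,[0,0,7.5],[0,0,0]],[0.475,[0,0,9],[0,0,0]],[0.475,[0,0,9],[0,0,0]]]' | grep -v rot
```

```text
time: 18.92
ee_pos: [551.3, 142.4, 65.6]
contact_force: [-0.2, 0.8, -0.6]
opening: 0.535
time: 19.5
ee_pos: [552.5, 151.2, 65.7]
contact_force: [-0.5, 0.5, -0.6]
opening: 0.538
```

```bash
python3 -m creep '[[0.475,[0,0,1.5],[0,0,0]],[0.475,[0,0,3],[0,0,0]],[0.475,[0,0,4.5],[0,0,0]],[0.475,[0,0,6],[0,0,0]],[0.475,[0,0,7.5],[0,0,0]],[0.475,[0,0,9],[0,0,0]],[0.475,[0,0,10.5],[0,0,0]],[0.475,[0,0,12],[0,0,0]]]' | grep -v rot; python3 look.py 7
```

```text
time: 20.17
ee_pos: [554.1, 163.0, 65.7]
contact_force: [-0.4, 0.2, -0.4]
opening: 0.531
```

View pics/side7.png

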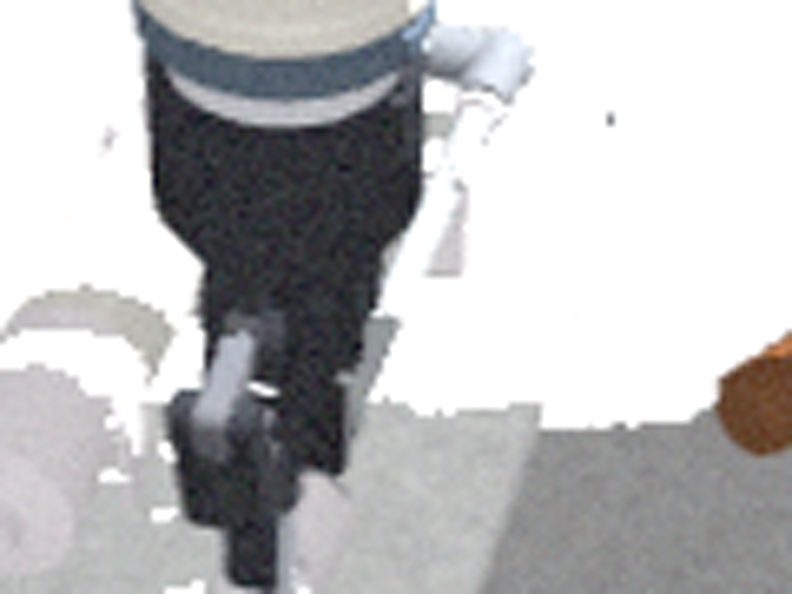

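View pics/top7.png

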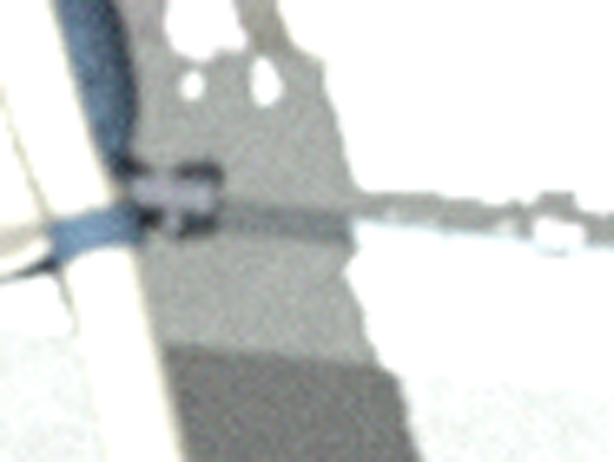

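Both views show the stop end clear of the tube and held: side crop about (320,520), top crop the pale block at (175,190) between the two dark fingers. Now I lift and carry it to the tray.

```bash
python3 -m creep '[[0.475,[0,-2,3],[0,0,0]],[0.475,[0,-8,6],[0,0,0]],[0.475,[0,-18,6],[0,0,0]],[0.475,[0,-32,6],[0,0,0]],[0.475,[0,-48,6],[0,0,0]],[0.475,[0,-62,6],[0,0,0]],[0.475,[0,-72,6],[0,0,0]],[0.475,[0,-78,6],[0,0,0]]]' | grep -v rot; python3 -m creep '[[0.475,[0,-2,-4],[0,0,0]],[0.475,[-1,-2,-14],[0,0,0]],[0.475,[-2,-2,-32],[0,0,0]],[0.475,[-3,-2,-55],[0,0,0]],[0.475,[-5,-2,-80],[0,0,0]],[0.475,[-7,-2,-106],[0,0,0]],[0.475,[-9,-2,-132],[0,0,0]],[0.475,[-11,-2,-158],[0,0,0]]]' | grep -v rot
```

```text
time: 20.93
ee_pos: [555.7, 168.9, 146.7]
contact_force: [0.7, 0.0, -0.5]
opening: 0.536
time: 21.6
ee_pos: [522.1, 11.7, 144.3]
contact_force: [0.9, -0.3, -2.1]
opening: 0.53
```

```bash
python3 -m creep '[[0.475,[-2,0,-27],[0,0,0]],[0.475,[-5,0,-54],[0,0,0]],[0.475,[-7,0,-81],[0,0,0]],[0.475,[-10,0,-108],[0,0,0]],[0.475,[-12,0,-135],[0,0,0]],[0.475,[-15,0,-162],[0,0,0]],[0.475,[-17,0,-189],[0,0,0]],[0.475,[-20,0,-216],[0,0,0]]]' | grep -v rot; python3 -m creep '[[0.475,[-2,0,-27],[0,0,0]],[0.475,[-5,0,-54],[0,0,0]],[0.475,[-7,0,-81],[0,0,0]],[0.475,[-10,0,-108],[0,0,0]],[0.475,[-12,0,-130],[0,0,0]],[0.475,[-14,0,-145],[0,0,0]],[0.475,[-14,0,-154],[0,0,0]],[0.475,[-14,0,-154],[0,0,0]]]' | grep -v rot; cat > look2.py <<'E'
import sys
from cell import ctrl, vision
import cv2, numpy as np, pickle
k=sys.argv[1]
for n in ("side","top"):
    p=vision.snapshot(n); pickle.dump(p,open(f"{n}{k}.pkl","wb"))
    i=cv2.cvtColor(p["color"],cv2.COLOR_RGB2BGR)
    i=i[80:180,270:390] if n=="side" else i[200:300,330:450]
    i=np.clip(i.astype(float)*1.4,0,255).astype(np.uint8)
    cv2.imwrite(f"pics/{n}{k}.png",cv2.resize(i,None,fx=6,fy=6,interpolation=cv2.INTER_CUBIC))
E
python3 look2.py 8
```

```text
time: 22.27
ee_pos: [473.8, -199.6, 144.4]
contact_force: [0.1, -0.4, -1.2]
opening: 0.535
time: 22.93
ee_pos: [440.4, -350.1, 144.8]
contact_force: [0.7, -0.3, 0.0]
opening: 0.537
```

View pics/side8.png

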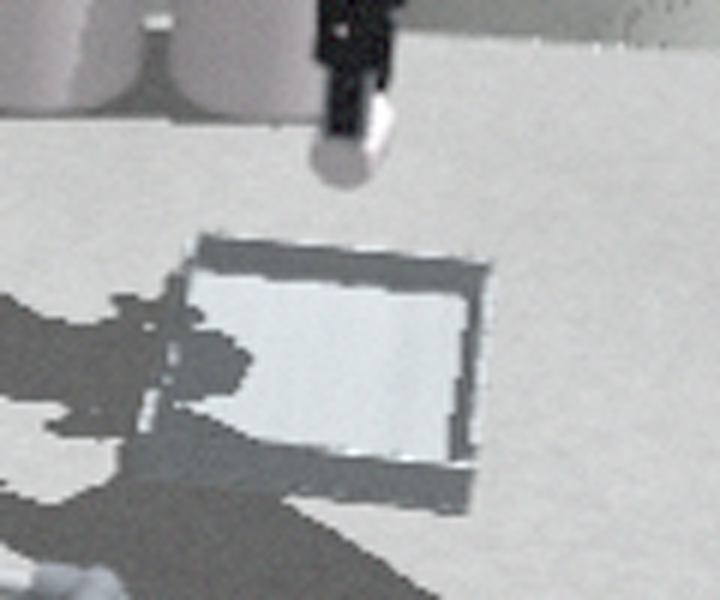

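View pics/top8.png

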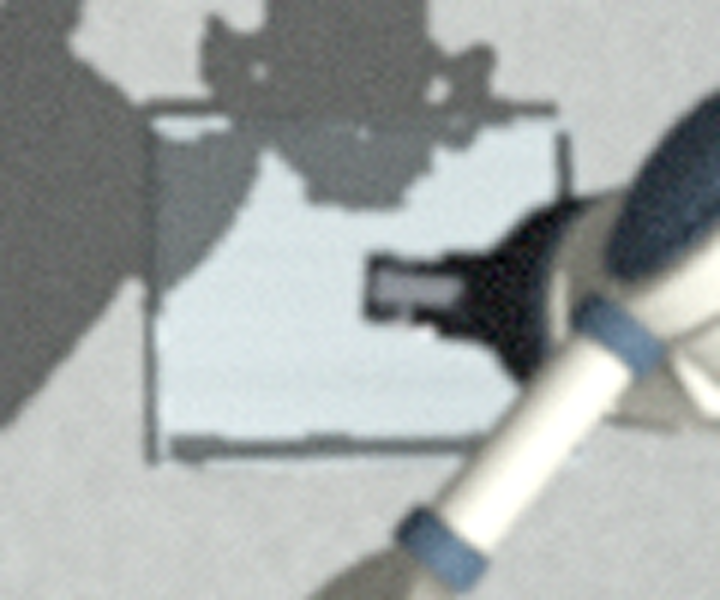

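The stop end hangs level between the fingers, over the tray's middle once parallax is allowed for. I lower it.

```bash
python3 -m creep '[[0.475,[0,10,0],[0,0,0]],[0.475,[0,28,0],[0,0,0]],[0.475,[0,48,0],[0,0,0]],[0.475,[0,68,0],[0,0,0]],[0.475,[0,85,0],[0,0,0]],[0.475,[0,97,0],[0,0,0]],[0.475,[0,104,0],[0,0,0]],[0.475,[0,104,0],[0,0,0]]]' | grep -v rot; python3 -m creep '[[0.475,[0,1.5,0],[0,0,0]],[0.475,[0,3,0],[0,0,0]],[0.475,[0,3,0],[0,0,0]]]' | grep -v rot
```

```text
time: 23.7
ee_pos: [440.9, -347.5, 39.6]
contact_force: [-0.8, 0.7, -0.5]
opening: 0.536
time: 23.95
ee_pos: [441.9, -349.2, 39.7]
contact_force: [0.0, 0.4, -0.7]
opening: 0.531
```

```bash
python3 -m creep '[[0.475,[0,1,0],[0,0,0]],[0.475,[0,2,0],[0,0,0]],[0.475,[0,2,0],[0,0,0]]]' | grep -v rot;python3 -m creep '[[0.475,[0,1,0],[0,0,0]],[0.475,[0,1,0],[0,0,0]]]' | grep -v rot
```

```text
time: 24.2
ee_pos: [441.5, -349.0, 36.9]
contact_force: [-0.3, 0.2, -1.0]
opening: 0.537
time: 24.37
ee_pos: [441.3, -348.9, 35.6]
contact_force: [-0.6, 0.2, -0.7]
opening: 0.534
```

```bash
python3 -m creep '[[0.475,[0,0.7,0],[0,0,0]],[0.475,[0,0.7,0],[0,0,0]]]' | grep -v rot;python3 -m creep '[[0.475,[0,0.6,0],[0,0,0]],[0.475,[0,0.6,0],[0,0,0]]]' | grep -v rot
```

```text
time: 24.53
ee_pos: [441.5, -348.9, 35.4]
contact_force: [-0.6, 0.5, 2.0]
opening: 0.531
time: 24.7
ee_pos: [441.7, -348.9, 35.4]
contact_force: [-1.2, 1.4, 5.0]
opening: 0.533
```

```bash
python3 -m creep '[[0.475,[0,-0.5,0],[0,0,0]],[0.45,[0,-0.5,0],[0,0,0]],[0.42,[0,-0.5,0],[0,0,0]],[0.38,[0,-0.5,0],[0,0,0]],[0.34,[0,-0.5,0],[0,0,0]],[0.28,[0,-0.5,0],[0,0,0]],[0.2,[0,-0.5,0],[0,0,0]],[0.2,[0,-0.5,0],[0,0,0]]]' | grep -v rot; python3 -m creep '[[0.2,[0,0,0],[0,0,0]],[0.2,[0,-10,0],[0,0,0]],[0.2,[0,-30,0],[0,0,0]],[0.2,[0,-60,0],[0,0,0]],[0.2,[0,-95,0],[0,0,0]],[0.2,[0,-130,0],[0,0,0]],[0.2,[0,-150,0],[0,0,0]],[0.2,[0,-150,0],[0,0,0]]]' | grep -v rot; python3 look2.py 9
```

```text
time: 25.37
ee_pos: [441.4, -348.9, 34.8]
contact_force: [-0.0, 0.3, 0.1]
opening: 0.797
time: 26.03
ee_pos: [443.0, -350.3, 192.9]
contact_force: [1.0, -0.4, 1.7]
opening: 0.8
```

View pics/side9.png

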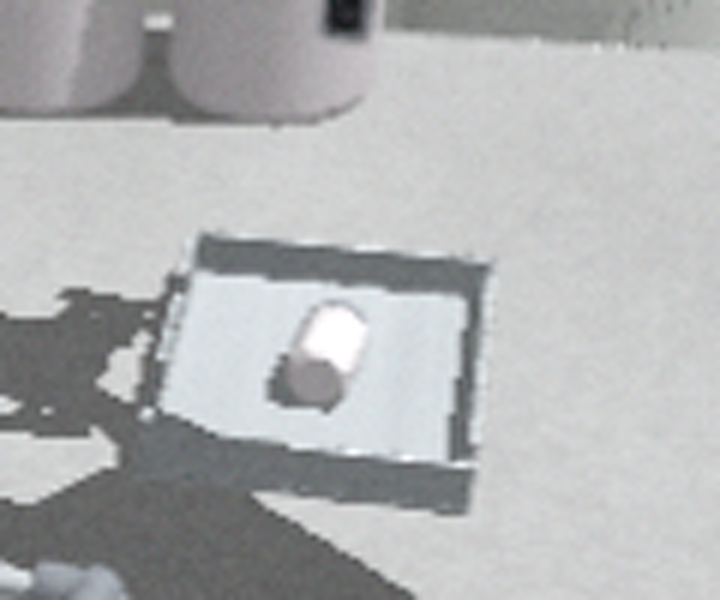

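View pics/top9.png

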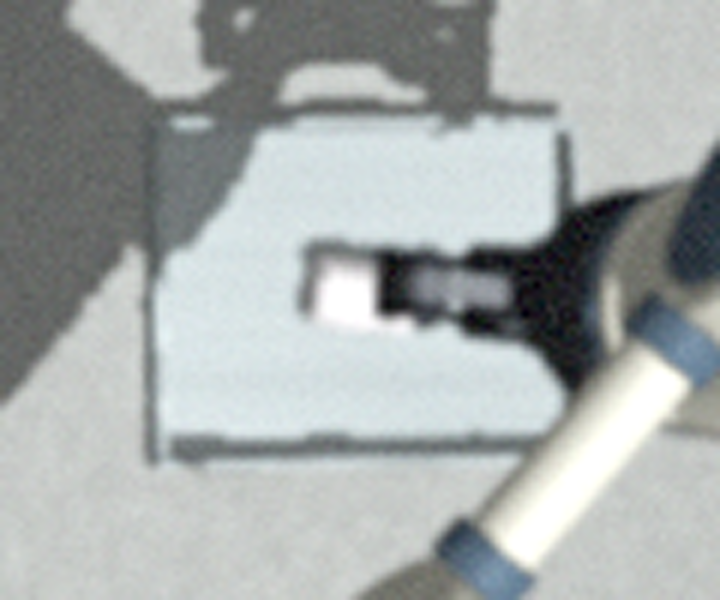

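```bash
python3 - <<'E'
from cell import vision
import cv2,numpy as np
from h import *
p=vision.snapshot("side"); W=cloud(p); o=np.array([441,-348.5])
for d in vision.cut_out("side","stop_end"):
    q=W[d["mask"]]; q=q[~np.isnan(q).any(1)]
    if abs(np.median(q[:,1])+349)<80: print(d["confidence"],np.median(q,0),np.percentile(q,[3,97],axis=0).round(1))
q=W.reshape(-1,3); q=q[~np.isnan(q).any(1)]
m=(abs(q[:,0]-441)<60)&(abs(q[:,1]+349)<80)&(q[:,2]>12)&(q[:,2]<60)
k=q[m]; print(len(k),k.min(0).round(1),k.max(0).round(1),np.median(k,0).round(1))
cv2.imwrite("pics/side10.png",cv2.resize(cv2.cvtColor(p["color"],cv2.COLOR_RGB2BGR),(800,600)))
E
```

```text
0.74 [ 441.9528769  -330.21217531   28.03025126] [[ 428.6 -370.4   11.1]
 [ 456.3 -319.8   34.5]]
162 [ 425.8 -374.6   12. ] [ 459.9 -317.    35.8] [ 442.4 -330.5   27.9]
```

View pics/side10.png

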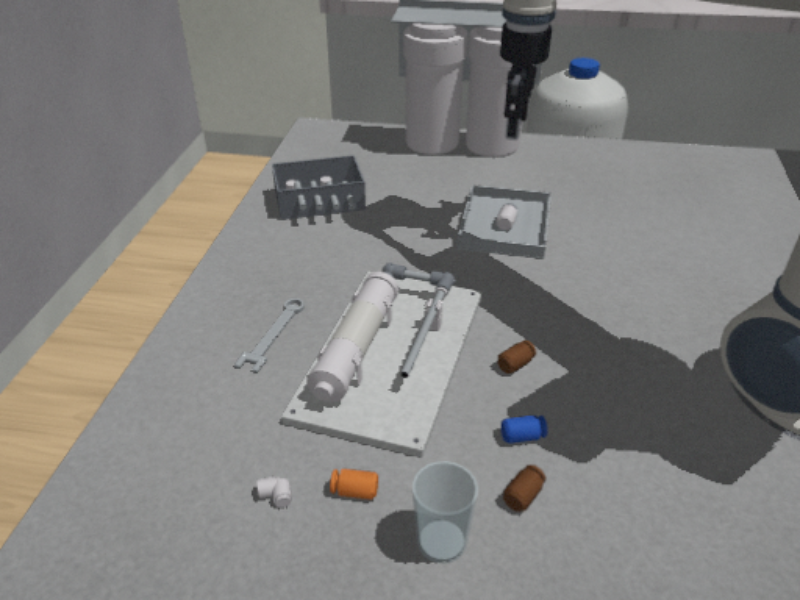

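The stop end lies on its side in the tray, at (507,217) in the last picture. The tube end is bare at (405,374), the other things stand where they were, and the gripper is well clear. I hand in.

```bash
python3 -c "
from cell import ctrl
print(ctrl.read_state()['time'],ctrl.read_state()['contact_force']); print(ctrl.finish_job())"
```

```text
26.2333 [-0.18286727 -0.48043855  0.17505677]
the job is handed in; nothing more can be done
None
```

The stop end is off the tube and lying on its side near the middle of the metal tray, let go. I handed the job in at 26.2 s, and the system gave no verdict.

**How it went**
- **Pressing home:** I pushed the stop end about 8 mm onto the tube, to a hard stop at about 7 N.
- **Ring:** I squeezed the ring in while holding it home with 6 to 8 N.
- **Drawing off:** It slid off straight with about 6 N for the first part, then about 1 N. I carried it over, set it on the tray floor, opened the fingers and lifted clear.

**Last checks**
- **Stop end:** Range data show it upright in no part and inside the walls, spanning x 426–460, y −375 to −317 and up to 36 mm high.
- **Everything else:** The tube end is bare, and the glass, elbow, spanner and look-alikes look unmoved in the picture. The force reading was near zero with the gripper well above the tray.

**What I could not confirm or that disagreed**
- **Ring fully in:** I could not see this. I inferred it from the fingers stalling and from the free slide beyond 8 mm.
- **Finger gap:** With the ring in, the fingers read about 46 mm, against the 48 mm expected.
- **Sliding force:** It read about 2 N on the way home, against the stated 3 to 5 N.
- **Downward load:** The fingers pressed down on the tube with up to about 6 N while closing and starting to draw. By the stated stiffness that is roughly 0.3 to 0.6 mm. I did not measure the tube's movement directly.

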